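# Check a counterbalance spring on the spring tester and sort it

## Robot

A 6-joint arm with a two-finger parallel gripper is mounted at the origin on the work surface. World frame = base frame: x ahead of the robot, y to its left, z up, the work surface at z = 0. Lengths are in m, angles in rad, forces in N, time in s.
With the tool pointing down it reaches from about 0.2 to 0.875 m from the base axis. Payload 3.4 kg.
Tool frame: the origin (TCP) lies midway between the tips of the shut fingers; the grasp point (between the pads) lies 19 mm behind it; z points along the fingers, y is the direction in which the jaws open and shut (so a half turn about z gives the same grasp; the last joint's range is limited). The gripper opens to 94 mm and grips with 3 to 60 N. Pads are 16 mm wide; open, the fingers measure 119 mm over their backs; the gripper's body (75 mm by 177 mm) begins 78 mm behind the grasp point.
Start: joints at [-1.393, 0.276, 1.505, -0, 1.361, -0.121], TCP at [0.169, -0.55, 0.205] pointing down, gripper open.
Joint ranges: [-2.89, 2.89], [-0.75, 2.08], [0.22, 2.7], [-1.18, 4.32], [0.11, 2.71], [-2.7, 2.7]. Speed limits (rad/s): [2.57, 2.57, 3.14, 3.14, 3.14, 3.14].

## Interface

Orientations are given as a unit quaternion [w, x, y, z].
In Python, from rig import r gives the robot as it stands.
- The arm moves only by the tool play_rows, never from a script. Its argument "series" is a list of rows, each a list of 7 numbers: the shift along the world's x, y, z in m, then the turn, a rotation vector about the world's x, y, z in rad, then the closure, from -1 (fully open) to 1 (shut). A call has 1 to 20 rows; each row shifts and turns the pose as measured when the row begins; what a row does not reach is not made up. A row lasts 1/12 s, in which the tool goes at most 41.7 mm and 7.16 degrees, less where a joint would pass 70% of its speed; a pose out of reach is approached as far as the arm can. A call with a gripper value outside its range is refused whole. The fingers move at their own pace and stop on an object; the grip force is fixed at half the most. Time passes only in rows, so rows that do not move let the fingers close. It gives the time, the measured TCP pose, the force and the opening at its end, in the units of the state.
- r.state(): the state, without advancing time (a new reading comes with each control period).
- r.read_camera(name): name is "scene" or "top"; returns the picture (420x560x3 uint8, blue, green, red); there is no depth.
- r.camera_params(name): a dict with "vfov" (degrees; the focal length in pixels is half the picture's height over the tangent of half this angle, whatever the lens; pixels are square), "cx", "cy" (the principal point, pixels), "dist" ([k1, k2, p1, p2, k3] as OpenCV has them; the pictures are not rectified), "R" (3x3) and "t" (3): a world point X has camera coordinates R X + t. Camera axes: x right, y down, z forward; pixel columns grow to the right and rows downward; lengths in m; the calibration is good to about 2 mm. A picture is of the moment at which its call begins. camera_params takes no time and is no camera call.
- r.job_done(): hands the job in, once; it reports no verdict.
Trained networks look in the newest picture that a camera, given by its name, has taken for a name from the list of things; names that differ only in an ending like _2 or _b are one class to them, and where a whole thing is asked for, a point or a joint stands for the part that bears it (a point fixed in the world has none). Each returns a list of dicts, best first, with "confidence" (0 to 1); they miss things now and then, are a little off and sometimes report something else, mostly with a low value. They report only what shows in the picture. A call takes as long as a camera call. They do not tell look-alikes from the thing itself.
- r.trace(target, camera): "mask" (420x560 bool, what is visible of it) and "rect" ([left, top, right, bottom] in pixels, round what is visible of it).
The state is a dict: "clock": time; "joint_pos": joint angles; "joint_vel": joint speeds; "joint_efforts": joint torques, N m; "tcp_pos": TCP position; "ee_rot": TCP orientation; "ft_force": force on the tool from outside, world axes, zero at the start; "ft_torque": the same for the moment, N m; "width": finger opening in m.
Only numpy, scipy, OpenCV 4.12 (cv2) and the standard library are available. Lean on these libraries where they do the work, as an engineer would, in place of code of your own. Each camera call takes 0.05 s, during which the arm holds its last target. There are 200 camera calls.

## Task

Seat the spring cartridge upright on the tester plate with its foot fully home over the brass spigot and let go, then gently press its blue cap down until the cap's top is level with the red height pointer, and hold it there for a full second without pressing it noticeably past the pointer or loading the plate beyond 20 N. Read the force from the yellow rider that the tester pushes along (do not touch the rider): if its black line stopped in the green part of the scale the spring is good, if it stopped in the red part it is tired. Take the cartridge off and leave it standing in the green tray if it is good or in the red tray if it is tired, leaving the phone, the meter and the screwdriver alone.

Things in the scene. Friction and masses are not known exactly. Their poses are not given: they have to be found in the camera images.
- spring: loose upright spring cartridge, about 0.13 kg, 62 mm tall unloaded (always): black foot 32 mm across, 18 mm tall, with a blind bore in its underside (16.6 mm across, 14 mm deep), steel coils 25 mm across, blue cap on top. Origin at the centre of the foot's underside, z up. An inner rod holds the cap captive under a preload that differs from spring to spring and cannot be seen
- cap_top (a point): centre of the flat top of the blue cap (28 mm across, its side 18 mm tall: a good place to grip). The cap slides only along the cartridge; it does not start to sink until the preload (about 1 to 7.5 N) is overcome, then yields 1.25 mm per newton
- tester: fixed grey spring tester, base 140 x 140 mm, 36 mm tall. Origin at the centre of the base's underside, below the plate's centre. The rider is pushed along its +y axis, in a channel on its -x side (52 mm from the centre, walls 46 mm above the table); the height gauge is on its +x side
- plate_top (a point): centre of the top of the round steel plate (54 mm across, 55 mm above the table unloaded). From it stands a brass spigot 14 mm across and 12 mm tall, the top 4 mm tapered to 9 mm across. The plate is the load cell: it sinks 0.5 mm per newton, at most 11 mm, and springs back. More than 20 N overloads it
- mark (a point): the marked test height: a point on the plate's axis 50 mm above the plate top, level with the upper face of the thin red pointer; sinks with the plate. The pointer (tip 18 mm from the axis) reaches in from a 62 mm tall, 14 mm wide aluminium gauge post on the plate's +x side (tester axes), near face 39 mm from the axis
- scale_zero (a point): where the rider's centre starts, on the floor of the channel; axes as the tester's. The red part of the scale runs from here 26 mm along +y, the green part the next 26 mm. The scale plates lie just beside the channel
- rider: loose yellow plastic rider 12 x 12 x 22 mm with a black line across its middle, standing in the channel; origin at the centre of its underside. A pusher moves it 4 mm for every 1 mm that the plate sinks (after about 2 mm of slack) and leaves it at the greatest load reached, so about 2 mm per newton
- pass_tray: fixed green open tray 110 x 110 mm, 22 mm tall, walls 4 mm, floor 4 mm thick; origin at the centre of its underside
- reject_tray: fixed red open tray of the same make; origin at the centre of its underside
- phone: bystander: black phone 150 x 72 x 9 mm lying flat, loose
- meter: bystander: yellow multimeter 130 x 70 x 40 mm lying flat, loose
- driver: bystander: screwdriver 150 mm long lying on the bench, loose
Not all that is in view belongs to the job. There is more than one size of the spring; the job needs the smaller. Several things look just like the tester: the one meant starts farthest from the robot's base.

How it is judged:
By the outcome, as a careful person would: the job done as asked, in the order asked, and still so for the second after the job is handed in, with the robot touching nothing.
It also fails if it takes over 62 s, if anything falls off the work surface, if the arm or the gripper's body presses on something with over 40 N, if the wrist force passes 120 N, or if a joint passes its speed limit or range.

## Working session

There is one attempt and no reset: what is moved stays moved. The work goes in short steps, Python scripts to look and compute and a tool call to move; the robot and the scene stay as the last step left them, time stands still between calls to the robot, and variables do not carry over. Pictures are saved under pics/ and viewed, about 8 in all and at most 12, crops included, and the job is handed in when it is done.

Besides the shell and the picture viewer there is one more tool, called after "Emit:" as name(argument=value, ...) on one line, values as JSON. play_rows: Moves the arm, as the interface text tells. Its arguments: {"type":"object","properties":{"series":{"type":"array"}},"required":["series"]}

```bash
mkdir -p pics; ls
python3 - <<'E'
from rig import r
import cv2,numpy as np
for n in ("scene","top"):
    im=r.read_camera(n); cv2.imwrite(f"pics/{n}0.png",im)
    p=r.camera_params(n); print(n,p)
    for t in ("spring","tester","rider","pass_tray","reject_tray"):
        for d in r.trace(t,n): print(t,round(d["confidence"],2),d["rect"],int(d["mask"].sum()))
print(r.state())
E
```

```text
pics
scene {'vfov': 55.22227768306605, 'cx': 281.2525666417013, 'cy': 212.23741618725498, 'dist': array([-0.00600631,  0.        ,  0.        ,  0.        ,  0.        ]), 'R': array([[ 0.88874915,  0.45838946,  0.00201181],
       [ 0.31098903, -0.59972566, -0.73730249],
       [-0.33676516,  0.65590261, -0.67555976]]), 't': array([-0.42314066, -0.15515891,  1.22631787])}
spring 0.71 [201.6, 267.0, 220.6, 294.0] 342
spring 0.62 [172.1, 237.4, 199.9, 277.6] 732
tester 0.91 [281.5, 191.6, 356.9, 256.2] 2843
tester 0.83 [57.5, 245.2, 155.1, 319.8] 4408
tester 0.16 [200.1, 201.5, 222.9, 243.5] 250
pass_tray 0.87 [285.8, 145.1, 332.1, 174.9] 1039
reject_tray 0.98 [332.7, 159.5, 380.6, 198.7] 1061
top {'vfov': 43.45502348742217, 'cx': 278.95652359091264, 'cy': 196.28185652758998, 'dist': array([-0.13409081,  0.        ,  0.        ,  0.        ,  0.        ]), 'R': array([[ 0.02068324, -0.99977525, -0.00465341],
       [-0.9923967 , -0.01996531, -0.12145027],
       [ 0.12133006,  0.00713001, -0.99258661]]), 't': array([-0.0644521 ,  0.53093385,  1.36959138])}
spring 0.74 [355.7, 248.2, 3
[... 278 characters left out ...]
 203.4, 193.0] 1729
{'clock': 0.6, 'joint_pos': array([-1.39298195e+00,  2.75872629e-01,  1.50490805e+00,  1.81472988e-05,
        1.36069791e+00, -1.21042677e-01]), 'joint_vel': array([-0.0013134 , -0.00145653, -0.00087069, -0.00010469,  0.00084471,
       -0.00011296]), 'joint_efforts': array([-1.44136309e-03, -4.04213691e+01, -2.37392521e+01,  7.04453210e-02,
        2.50045146e-02, -3.06289074e-06]), 'tcp_pos': array([ 0.1692797 , -0.5495495 ,  0.20550542]), 'ee_rot': array([5.67557825e-05, 9.88856597e-01, 1.48871178e-01, 1.04893016e-05]), 'ft_force': array([ 0.02692451, -0.28759623,  0.61148509]), 'ft_torque': array([ 0.02106619,  0.00702565, -0.0217946 ]), 'width': 0.09373215863941065}
```

View both.

View pics/scene0.png

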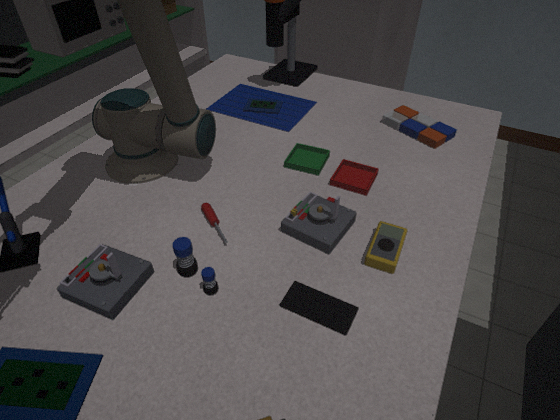

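View pics/top0.png

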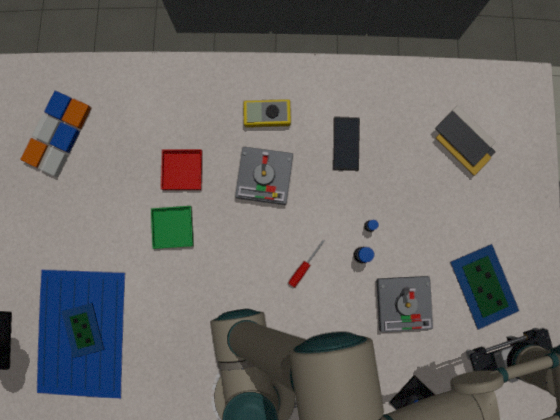

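```bash
cat > h.py <<'E'
import cv2,numpy as np
from rig import r
def cam(n):
    p=r.camera_params(n); f=210/np.tan(np.radians(p["vfov"]/2))
    K=np.array([[f,0,p["cx"]],[0,f,p["cy"]],[0,0,1.]])
    return K,np.array(p["dist"],float),np.array(p["R"]),np.array(p["t"])
def proj(n,X):
    K,d,R,t=cam(n); return cv2.projectPoints(np.atleast_2d(np.array(X,float)),cv2.Rodrigues(R)[0],t,K,d)[0][:,0]
def plane(n,uv,z):
    K,d,R,t=cam(n); q=cv2.undistortPoints(np.array(uv,float).reshape(-1,1,2),K,d)[:,0]
    D=np.c_[q,np.ones(len(q))]@R; C=-R.T@t
    return C+D*((z-C[2])/D[:,2])[:,None]
def tri(u1,u2): # scene, top
    P=[];q=[]
    for n,u in (("scene",u1),("top",u2)):
        K,d,R,t=cam(n); P.append(np.c_[R,t]); q.append(cv2.undistortPoints(np.array(u,float).reshape(-1,1,2),K,d)[0,0])
    X=cv2.triangulatePoints(P[0],P[1],q[0],q[1])[:,0]; return X[:3]/X[3]
def crop(im,x,y,w,h,s): return cv2.resize(im[y:y+h,x:x+w],None,fx=s,fy=s,interpolation=cv2.INTER_CUBIC)
E
python3 - <<'E'
from h import *
a=cv2.imread("pics/top0.png");b=cv2.imread("pics/scene0.png")
t=crop(a,230,140,66,75,6)
s=crop(b,275,185,88,75,4)
# row1: tester top(396x450) ; tester scene 352x300 ; springs
sp=crop(b,165,230,60,70,4); st=crop(a,345,210,45,60,4)
C=np.zeros((600,800,3),np.uint8)
C[:450,:396]=t; C[:300,400:752]=s; C[300:580,400:640]=sp; C[300:540,645:800]=st[:,:155]
cv2.imwrite("pics/c1.png",np.clip(C*1.5,0,255).astype(np.uint8))
def blue(im,x,y,w,h):
    hsv=cv2.cvtColor(im[y:y+h,x:x+w],cv2.COLOR_BGR2HSV)
    m=cv2.inRange(hsv,(100,120,40),(130,255,255)); n,l,s,c=cv2.connectedComponentsWithStats(m)
    for i in range(1,n):
        if s[i][4]>20: print(c[i]+[x,y],s[i]+[x,y,0,0,0])
blue(a,345,210,45,60); blue(b,165,230,60,70)
for z in(0.05,): print(plane("top",[[371,225],[364,255]],z))
E
```

```text
[372.05813953 224.59302326] [367 220  11  11  86]
[365.27368421 254.38421053] [358 247  16  16 190]
[182.15       246.71666667] [173 237  19  21 300]
[207.76388889 273.80555556] [202 267  12  15 144]
[[ 0.45907215 -0.29625962  0.05      ]
 [ 0.38051084 -0.27817899  0.05      ]]
```

View pics/c1.png

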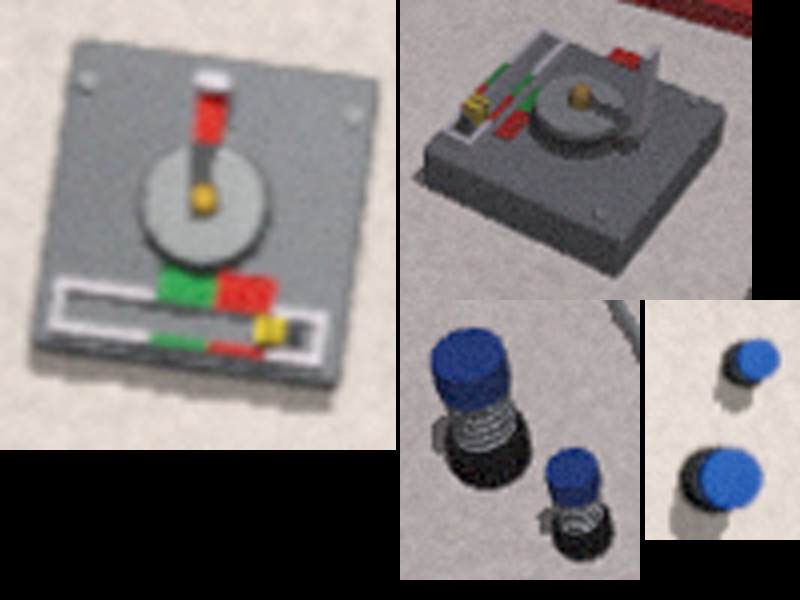

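```bash
cat > m.py <<'E'
from h import *
from scipy.optimize import least_squares
T=lambda X,Y:(230+(X+.5)/6-.5,140+(Y+.5)/6-.5)
S=lambda X,Y:(275+(X-400+.5)/4-.5,185+(Y+.5)/4-.5)
# tester model pts: (cam, uv, local)
o=.07
L=[("top",T(78,42),(o,o,.036)),("top",T(378,80),(o,-o,.036)),("top",T(338,378),(-o,-o,.036)),("top",T(36,346),(-o,o,.036)),
("top",T(204,206),(0,0,.055)),("top",T(203,192),(0,0,.067)),
("scene",S(426,148),(-o,-o,.036)),("scene",S(614,236),(o,-o,.036)),("scene",S(724,112),(o,o,.036)),("scene",S(581,90),(0,0,.067))]
def W(p,l): c,s=np.cos(p[2]),np.sin(p[2]); return [p[0]+c*l[0]-s*l[1],p[1]+s*l[0]+c*l[1],l[2]]
f=lambda p:np.concatenate([proj(n,W(p,l))[0]-np.array(u) for n,u,l in L])
s=least_squares(f,[.5,0,0]); print("tester",s.x); print(s.fun.reshape(-1,2).round(1))
for n in("top","scene"):
    g=lambda p:np.concatenate([proj(m,W(p,l))[0]-np.array(u) for m,u,l in L if m==n]); print(n,least_squares(g,[.5,0,0]).x)
a=np.linspace(0,2*np.pi,40)
def cyl(n,p,r,z0,z1):
    P=[[p[0]+r*np.cos(t),p[1]+r*np.sin(t),z] for z in(z0,z1) for t in a]
    h=cv2.convexHull(proj(n,P).astype(np.float32)); M=cv2.moments(h); return np.array([M["m10"],M["m01"]])/M["m00"]
obs={"top":(372.06,224.59),"scene":(207.76,273.8)}
for ns in (("top",),("scene",),("top","scene")):
    q=least_squares(lambda p:np.concatenate([cyl(n,p,.014,.044,.062)-obs[n] for n in ns]),[.46,-.3]); print("spring",ns,q.x,q.fun.round(2))
obs2={"top":(365.27,254.38)}
q=least_squares(lambda p:cyl("top",p,.02,.064,.09)-obs2["top"],[.38,-.28]); print("big",q.x)
# trays: floor-rim centre from hsv masks
im=cv2.imread("pics/top0.png"); hsv=cv2.cvtColor(im,cv2.COLOR_BGR2HSV)
for nm,m,box in(("pass",cv2.inRange(hsv,(45,100,30),(80,255,255)),(145,200,60,55)),("rej",cv2.inRange(hsv,(0,150,30),(10,255,255))|cv2.inRange(hsv,(170,150,30),(180,255,255)),(155,140,55,58))):
    x,y,w,h=box; c=np.argwhere(m[y:y+h,x:x+w])[:,::-1]+[x,y]; R=cv2.minAreaRect(c.astype(np.float32)); print(nm,R,plane("top",[R[0]],.015))
E
python3 m.py
```

```text
tester [ 0.5883668  -0.01332895 -0.11844398]
[[-0.3 -0.7]
 [ 1.3  0. ]
 [ 0.8  1.8]
 [-1.1 -0.2]
 [ 0.5 -0.2]
 [ 0.5  1.4]
 [-1.3 -0.5]
 [ 2.   1.2]
 [ 1.6 -1.7]
 [ 0.  -0.5]]
top [ 0.58934591 -0.0126108  -0.10353971]
scene [ 0.5877215  -0.01439308 -0.13747112]
spring ('top',) [ 0.45994707 -0.29843132] [-0. -0.]
spring ('scene',) [ 0.45830478 -0.30071767] [0. 0.]
spring ('top', 'scene') [ 0.45894024 -0.29996693] [ 0.58  0.4   0.46 -0.14]
big [ 0.3817724  -0.27696445]
pass ((171.3650665283203, 226.97567749023438), (40.31052017211914, 40.51007080078125), 86.18592071533203) [[0.44516062 0.2344695  0.015     ]]
rej ((181.0, 169.5), (39.0, 40.0), 90.0) [[0.60240837 0.21502157 0.015     ]]
```

Small spring: scene (208,280) and top (372,225), the thinner of the two beside the larger one at scene (183,257). The tester meant is top (264,175) and scene (318,222), since it lies at x≈0.59 and the other one is nearer the base. The enlarged crop confirms both.

Emit:
play_rows(series=[[0.029,0.025,0,0,0,-0.041,-1],[0.029,0.025,0,0,0,-0.041,-1],[0.029,0.025,0,0,0,-0.041,-1],[0.029,0.025,0,0,0,-0.041,-1],[0.029,0.025,0,0,0,-0.041,-1],[0.029,0.025,0,0,0,-0.041,-1],[0.029,0.025,0,0,0,-0.041,-1],[0.029,0.025,0,0,0,-0.041,-1],[0.029,0.025,0,0,0,-0.041,-1],[0.029,0.025,0,0,0,-0.041,-1],[0,0,0,0,0,0,-1]])

```text
clock: 1.52
tcp_pos: [0.468, -0.2902, 0.2062]
ee_rot: [0.002, 0.997, -0.071, 0.001]
ft_force: [-1.2, -0.6, 0.1]
width: 0.0942
```

Emit:
play_rows(series=[[-0.009,-0.0098,-0.03,0,0,0.02,-1],[0,0,-0.035,0,0,0,-1],[0,0,-0.02,0,0,0,-1],[0,0,0,0,0,0,-1]])

```text
clock: 1.85
tcp_pos: [0.4625, -0.2993, 0.1215]
ee_rot: [0.005, 0.998, -0.055, 0.004]
ft_force: [-0.6, 0.8, -0.1]
width: 0.0943
```

Run:
```python
from h import *
s=r.state(); print(s["tcp_pos"],s["ee_rot"],s["ft_force"])
a=r.read_camera("top");b=r.read_camera("scene")
C=np.hstack([crop(a,340,190,70,90,6)[:540],crop(b,165,200,60,90,6)[:540]]); cv2.imwrite("pics/c2.png",np.clip(C*1.4,0,255).astype(np.uint8)[:, :800])
print(proj("top",[s["tcp_pos"],[.459,-.3,.062]]),proj("scene",[s["tcp_pos"],[.459,-.3,.062]]))
```

```text
[ 0.46249979 -0.29934724  0.12148135] [ 0.00465916  0.99845272 -0.05525628  0.00414743] [-0.56938307  0.81454998 -0.0654686 ]
[[377.07421105 221.70303389]
 [373.20774135 224.74125511]] [[205.71823398 252.08076938]
 [207.73339743 270.91422522]]
```

View pics/c2.png

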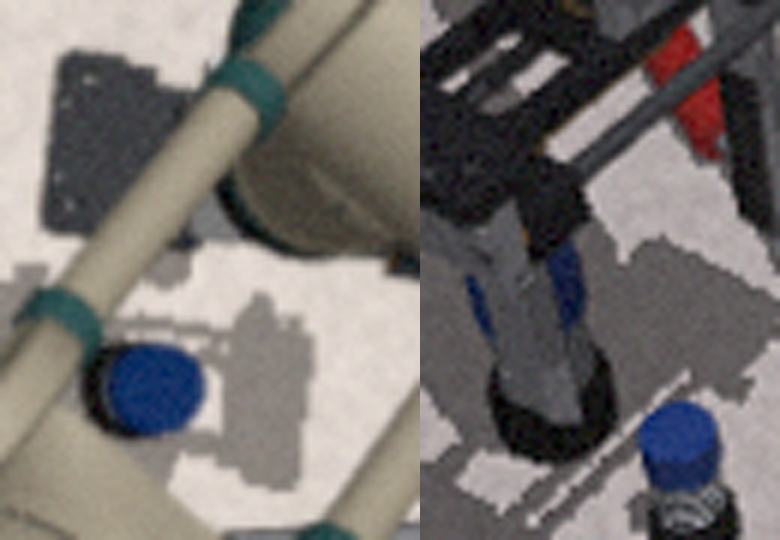

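Emit:
play_rows(series=[[-0.0035,-0.0007,-0.02,0.0098,0.0076,0,-1],[0,0,-0.02,0,0,0,-1],[0,0,-0.02,0,0,0,-1],[0,0,-0.015,0,0,0,-1],[0,0,-0.01,0,0,0,-1],[0,0,0,0,0,0,-1]])

```text
clock: 2.45
tcp_pos: [0.4675, -0.3109, 0.0494]
ee_rot: [0.009, 0.998, -0.057, 0.012]
ft_force: [0.1, -0.1, 0.4]
width: 0.0936
```

```bash
cat >> h.py <<'E'
from scipy.spatial.transform import Rotation as Ro
def go(x,y,z,th2=-0.118):
    s=r.state(); q=s["ee_rot"]; t=Ro.from_quat([np.cos(th2/2),np.sin(th2/2),0,0]); c=Ro.from_quat([q[1],q[2],q[3],q[0]])
    print("tcp",s["tcp_pos"].round(5),"F",s["ft_force"].round(2),"w",round(s["width"],4),"clk",s["clock"])
    print("d",(np.array([x,y,z])-s["tcp_pos"]).round(4),"rot",(t*c.inv()).as_rotvec().round(4))
E
python3 -c "
from h import *
go(.459,-.3,.034)"
```

```text
tcp [ 0.46752 -0.3109   0.04941] F [ 0.07 -0.07  0.37] w 0.0936 clk 2.45
d [-0.0085  0.0109 -0.0154] rot [ 0.0199  0.0229 -0.0048]
```

Emit:
play_rows(series=[[-0.0085,0.0109,0,0.0199,0.0229,-0.005,-1],[0,0,0,0,0,0,-1]])

```text
clock: 2.62
tcp_pos: [0.4601, -0.3017, 0.0518]
ee_rot: [0.001, 0.998, -0.06, 0.001]
ft_force: [0.0, -0.3, -1.2]
width: 0.0942
```

```bash
python3 -c "
from h import *
go(.459,-.3,.034)"
```

```text
tcp [ 0.46011 -0.30167  0.05181] F [ 0.01 -0.31 -1.25] w 0.0942 clk 2.6167
d [-0.0011  0.0017 -0.0178] rot [0.0021 0.0023 0.0011]
```

Emit:
play_rows(series=[[-0.001,0.002,-0.008,0.003,0.003,0,-1],[0,0.001,-0.006,0.002,0.002,0,-1],[0,0.001,-0.004,0.001,0.001,0,-1],[0,0,0,0,0,0,-1]])

```text
clock: 2.95
tcp_pos: [0.4625, -0.3009, 0.0364]
ee_rot: [0.001, 0.998, -0.059, 0.002]
ft_force: [-0.9, 0.4, -0.5]
width: 0.094
```

```bash
python3 -c "
from h import *
go(.459,-.3,.034)"
```

```text
tcp [ 0.46249 -0.30087  0.03642] F [-0.94  0.44 -0.47] w 0.094 clk 2.95
d [-0.0035  0.0009 -0.0024] rot [0.0031 0.0043 0.0009]
```

Emit:
play_rows(series=[[-0.0035,0.001,-0.0025,0.003,0.004,0,-1],[-0.0005,0,0,0,0,0,-1],[0,0,0,0,0,0,1],[0,0,0,0,0,0,1],[0,0,0,0,0,0,1],[0,0,0,0,0,0,1],[0,0,0,0,0,0,1],[0,0,0,0,0,0,1]])

```text
clock: 3.62
tcp_pos: [0.4584, -0.3002, 0.0337]
ee_rot: [0.0, 0.998, -0.059, 0.0]
ft_force: [0.5, 0.2, 0.2]
width: 0.0575
```

```bash
python3 -c "
from h import *
go(.459,-.3,.034)"
```

```text
tcp [ 0.45845 -0.30019  0.03372] F [0.53 0.21 0.17] w 0.0575 clk 3.6167
d [0.0006 0.0002 0.0003] rot [0.0004 0.0004 0.0007]
```

Emit:
play_rows(series=[[0,0,0,0,0,0,1],[0,0,0,0,0,0,1],[0,0,0,0,0,0,1],[0,0,0,0,0,0,1],[0,0,0,0,0,0,1],[0,0,0,0,0,0,1],[0,0,0,0,0,0,1],[0,0,0,0,0,0,1],[0,0,0,0,0,0,1],[0,0,0,0,0,0,1]])

```text
clock: 4.45
tcp_pos: [0.4586, -0.3004, 0.0339]
ee_rot: [0.0, 0.998, -0.059, 0.0]
ft_force: [0.5, -0.1, -0.1]
width: 0.027
```

```bash
python3 -c "
from h import *
go(.459,-.3,.15)"
```

```text
tcp [ 0.45863 -0.30036  0.03393] F [ 0.49 -0.14 -0.13] w 0.027 clk 4.45
d [0.0004 0.0004 0.1161] rot [0.0008 0.0008 0.0006]
```

Emit:
play_rows(series=[[0,0,0.01,0,0,0,1],[0,0,0.025,0,0,0,1],[0,0,0.035,0,0,0,1],[0,0,0.035,0,0,0,1],[0,0,0.03,0,0,0,1],[0,0,0,0,0,0,1]])

```text
clock: 4.95
tcp_pos: [0.4548, -0.297, 0.1737]
ee_rot: [-0.003, 0.998, -0.059, -0.004]
ft_force: [-0.0, 0.1, -0.4]
width: 0.0276
```

```bash
python3 -c "
from h import *
go(.588,-.0133,.185)"
```

```text
tcp [ 0.45481 -0.29701  0.17371] F [-0.02  0.09 -0.4 ] w 0.0276 clk 4.95
d [0.1332 0.2837 0.0113] rot [-0.0058 -0.0067  0.0007]
```

Emit:
play_rows(series=[[0.013,0.028,0.011,-0.006,-0.006,0,1],[0.013,0.028,0,0,0,0,1],[0.013,0.028,0,0,0,0,1],[0.013,0.028,0,0,0,0,1],[0.013,0.028,0,0,0,0,1],[0.013,0.028,0,0,0,0,1],[0.013,0.028,0,0,0,0,1],[0.013,0.028,0,0,0,0,1],[0.013,0.028,0,0,0,0,1],[0,0,0,0,0,0,1]])

```text
clock: 5.78
tcp_pos: [0.5714, -0.035, 0.1845]
ee_rot: [0.001, 0.998, -0.063, -0.001]
ft_force: [0.2, -0.5, -1.6]
width: 0.0275
```

```bash
python3 -c "
from h import *
go(.588,-.0133,.175)"
```

```text
tcp [ 0.57143 -0.03495  0.1845 ] F [ 0.16 -0.45 -1.57] w 0.0275 clk 5.7833
d [ 0.0166  0.0217 -0.0095] rot [ 0.0019 -0.0024  0.0086]
```

Emit:
play_rows(series=[[0.007,0.009,0,0,-0.002,0.004,1],[0.007,0.009,0,0,0,0.004,1],[0,0.002,0,0,0,0,1],[0,0,0,0,0,0,1]])

```text
clock: 6.12
tcp_pos: [0.585, -0.0125, 0.1823]
ee_rot: [0.001, 0.998, -0.058, -0.002]
ft_force: [-0.1, 0.2, -2.7]
width: 0.0275
```

```bash
cat > m2.py <<'E'
from h import *
from scipy.optimize import least_squares
def brass(im,x,y,w,h):
    hsv=cv2.cvtColor(im[y:y+h,x:x+w],cv2.COLOR_BGR2HSV); m=cv2.inRange(hsv,(8,100,60),(30,255,255))
    n,l,s,c=cv2.connectedComponentsWithStats(m); return [(c[i]+[x,y],s[i][4]) for i in range(1,n) if s[i][4]>5]
a=np.linspace(0,2*np.pi,40)
def hull(n,p,rz):
    P=[[p[0]+q*np.cos(t),p[1]+q*np.sin(t),z] for q,z in rz for t in a]
    M=cv2.moments(cv2.convexHull(proj(n,P).astype(np.float32))); return np.array([M["m10"],M["m01"]])/M["m00"]
if __name__=="__main__":
    A=cv2.imread("pics/top0.png");B=cv2.imread("pics/scene0.png")
    o={"top":brass(A,252,160,24,24),"scene":brass(B,310,198,24,24)}; print(o)
    sp=[(.007,.055),(.007,.063),(.0045,.067)]
    for ns in (("top",),("scene",),("top","scene")):
        q=least_squares(lambda p:np.concatenate([hull(n,p,sp)-max(o[n],key=lambda e:e[1])[0] for n in ns]),[.588,-.013]); print(ns,q.x.round(4))
    go(.588,-.0133,.16)
    s=r.state(); a2=r.read_camera("top");b2=r.read_camera("scene")
    print(proj("scene",[s["tcp_pos"],[.588,-.0133,.067]]),proj("top",[s["tcp_pos"]]))
    C=np.hstack([crop(a2,230,110,70,100,5)[:500],crop(b2,280,140,80,100,5)[:500]])
    cv2.imwrite("pics/c3.png",np.clip(C*1.4,0,255).astype(np.uint8)); cv2.imwrite("pics/top3.png",a2); cv2.imwrite("pics/scene3.png",b2)
E
python3 m2.py
```

```text
{'top': [(array([263.5       , 172.77777778]), np.int32(18))], 'scene': [(array([319.5       , 208.33333333]), np.int32(18))]}
('top',) [ 0.5902 -0.012 ]
('scene',) [ 0.5871 -0.0116]
('top', 'scene') [ 0.5884 -0.0121]
tcp [ 0.58497 -0.01249  0.1823 ] F [-0.06  0.19 -2.68] w 0.0275 clk 6.1167
d [ 0.003  -0.0008 -0.0223] rot [ 0.002  -0.005  -0.0023]
[[322.11174389 167.46269058]
 [319.77319628 206.583779  ]] [[261.93272557 166.39152907]]
```

View pics/c3.png

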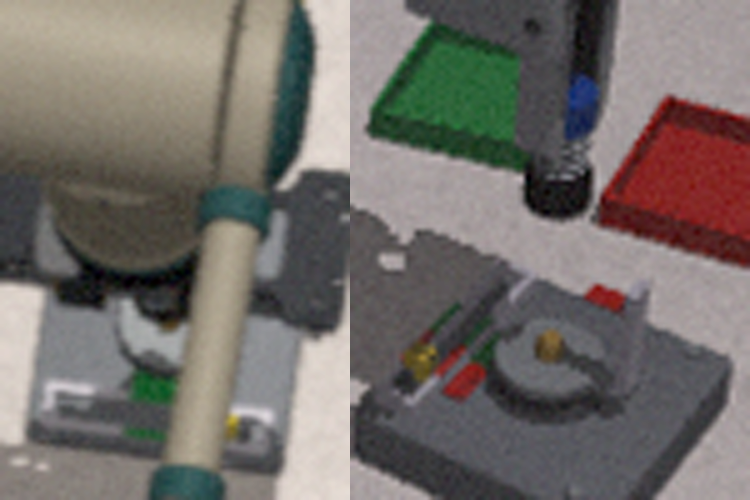

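Run:
```python
from m2 import *
B=cv2.imread("pics/scene3.png"); print(brass(B,310,198,20,22))
g=cv2.cvtColor(B,cv2.COLOR_BGR2GRAY)
for y in range(176,184,2): print(y,g[y,310:334])
for x in (318,321,324): print(x,g[176:190,x])
print("blue"); 
hsv=cv2.cvtColor(B,cv2.COLOR_BGR2HSV); m=cv2.inRange(hsv[140:180,305:340],(100,120,40),(130,255,255)); p=np.argwhere(m); print(p.min(0)+[140,305],p.max(0)+[140,305])
s=r.state()["tcp_pos"]
for dx in(-.003,0,.003):
  P=[[s[0]+dx+.016*np.cos(t),s[1]+.016*np.sin(t),z] for z in(s[2]-.0339,s[2]-.0159) for t in a]; q=proj("scene",P); print(dx,q.min(0),q.max(0))
  P=[[s[0]+dx+.014*np.cos(t),s[1]+.014*np.sin(t),z] for z in(s[2]+.0101,s[2]+.0281) for t in a]; q=proj("scene",P); print(dx,"cap",q.min(0),q.max(0))
```

```text
[(array([319.5       , 208.44444444]), np.int32(18))]
176 [119 114 118 117 103  13  15  14  23  23  16  20  21  17  21  18  21  13
  60 124 119 102  46  34]
178 [115 112 115 109  82  12  27  16  17   4  22  20  18  13  21  21  17  20
  66 113  73  41  45  36]
180 [114 115 113 110  84  25   9  20  11  18  21  23  16  24   8  21  10  40
  81  94  24  33  30  35]
182 [117 118 113 114 116 106  62  40  14   3  20  16  13   8  22  33  51  91
 100  54  36  31  30  34]
318 [ 23  24  17  17  11  17  14  63 120 112 113 112 112 115]
321 [ 20  17  20  14  23  24  16  41  93 118 116 117 116 114]
324 [ 21  11  21  22   8  19  22  54 103 117 115 116 112 110]
blue
[155 323] [167 329]
-0.003 [312.71733135 168.71457565] [327.29915049 183.55890529]
-0.003 cap [314.70459763 153.16403178] [327.98050086 167.24820593]
0 [313.91380357 169.07401303] [328.53124738 183.93935796]
0 cap [315.94330326 153.51840708] [329.25477566 167.62216195]
0.003 [315.11289451 169.43424414] [329.76608007 184.320659  ]
0.003 cap [317.18481111 153.87359478] [330.53197597 167.99698114]
```

Emit:
play_rows(series=[[0.003,-0.001,-0.01,0.002,-0.005,-0.002,1],[0,0,-0.012,0,0,0,1],[0,0,-0.012,0,0,0,1],[0,0,0,0,0,0,1]])

```text
clock: 6.55
tcp_pos: [0.5876, -0.0183, 0.1488]
ee_rot: [0.001, 0.998, -0.062, 0.002]
ft_force: [-0.4, 0.2, -2.0]
width: 0.0271
```

```bash
python3 -c "
from h import *
go(.588,-.0133,.146)"
```

```text
tcp [ 0.5876  -0.01828  0.14884] F [-0.45  0.17 -1.97] w 0.0271 clk 6.55
d [ 0.0004  0.005  -0.0028] rot [0.0023 0.0029 0.0053]
```

Emit:
play_rows(series=[[0.0005,0.005,0,0.002,0.003,0.005,1],[0,0,-0.003,0,0,0,1],[0,0,0,0,0,0,1]])

```text
clock: 6.8
tcp_pos: [0.5879, -0.0149, 0.1467]
ee_rot: [0.0, 0.998, -0.06, 0.0]
ft_force: [-0.2, -0.4, -1.4]
width: 0.0271
```

Run:
```python
from m2 import *
go(.588,-.0133,.143)
s=r.state()["tcp_pos"]
b=r.read_camera("scene"); cv2.imwrite("pics/scene4.png",b)
g=cv2.cvtColor(b,cv2.COLOR_BGR2GRAY)
P=[[s[0]+.016*np.cos(t),s[1]+.016*np.sin(t),z] for z in(s[2]-.0339,s[2]-.0159) for t in a]; q=proj("scene",P); print(q.min(0),q.max(0))
v=int(q.max(0)[1])-6; u=int(q.min(0)[0])-4
for y in (v-2,v,v+2): print(y,u,g[y,u:u+25])
for x in (u+9,u+11,u+13): print(x,v,g[v:v+14,x])
cv2.imwrite("pics/c4.png",np.clip(crop(b,285,155,70,75,8)*1.4,0,255).astype(np.uint8))
```

```text
tcp [ 0.58792 -0.0149   0.1467 ] F [-0.19 -0.4  -1.4 ] w 0.0271 clk 6.8
d [ 0.0001  0.0016 -0.0037] rot [ 0.0007 -0.      0.0027]
[313.94847668 182.13843374] [328.22030214 196.81338958]
188 309 [114 112 119 117 114 100  11  16  26  34  33  39  44  39  64  78  53  14
  29  72 120 116 115 115 116]
190 309 [115 111 116 113 108  80  13  14  25  26  17  22  18  17  21  21  21  19
  33  84 118 115 112 114 113]
192 309 [ 74  59  69  98 107  75  13  15  17  14  22  23  14  13  20  17  18  11
  43  94 117 115 117 111 110]
318 190 [26 20 14 17 22 18 36 63 61 59 60 58 58 64]
320 190 [22 28 23 17 26 17 25 52 62 61 58 62 60 63]
322 190 [17 19 13 22 21 19 37 74 64 62 63 59 64 59]
```

View pics/c4.png

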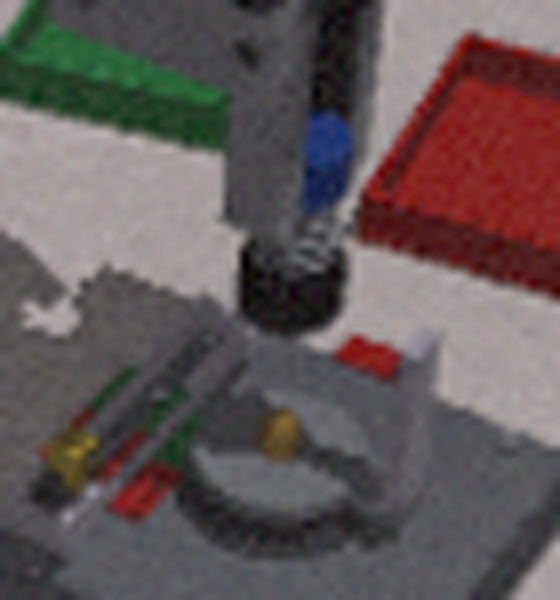

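Emit:
play_rows(series=[[0,0.0015,-0.005,0,0,0.002,1],[0,0.001,-0.007,0,0,0,1],[0,0.001,-0.007,0,0,0,1],[0,0.001,-0.005,0,0,0,1],[0,0,0,0,0,0,1]])

```text
clock: 7.27
tcp_pos: [0.5892, -0.0099, 0.1224]
ee_rot: [0.0, 0.998, -0.059, 0.002]
ft_force: [0.8, 0.4, -1.0]
width: 0.0271
```

```bash
python3 -c "
from h import *
go(.588,-.0135,.103)"
```

```text
tcp [ 0.58918 -0.0099   0.12239] F [ 0.81  0.41 -0.97] w 0.0271 clk 7.2667
d [-0.0012 -0.0036 -0.0194] rot [0.0011 0.0041 0.0003]
```

Emit:
play_rows(series=[[-0.0012,-0.0036,0,0.001,0.004,0,1],[0,0,-0.005,0,0,0,1],[0,0,-0.005,0,0,0,1],[0,0,-0.004,0,0,0,1],[0,0,0,0,0,0,1]])

```text
clock: 7.68
tcp_pos: [0.5876, -0.0138, 0.1064]
ee_rot: [0.0, 0.998, -0.059, -0.001]
ft_force: [-0.8, 0.4, -1.5]
width: 0.0274
```

```bash
python3 -c "
from h import *
go(.588,-.0135,.103)"
```

```text
tcp [ 0.58765 -0.0138   0.1064 ] F [-0.76  0.36 -1.52] w 0.0274 clk 7.6833
d [ 0.0004  0.0003 -0.0034] rot [ 0.     -0.0012 -0.    ]
```

Emit:
play_rows(series=[[0.0004,0.0003,-0.003,0,-0.001,0,1],[0,0,-0.003,0,0,0,1],[0,0,-0.003,0,0,0,1],[0,0,0,0,0,0,1]])

```text
clock: 8.02
tcp_pos: [0.5882, -0.0136, 0.0963]
ee_rot: [-0.0, 0.998, -0.059, -0.0]
ft_force: [-0.7, -0.6, -2.4]
width: 0.0273
```

```bash
python3 -c "
from h import *
go(.588,-.0135,.09)"
```

```text
tcp [ 0.5882  -0.01356  0.09634] F [-0.67 -0.55 -2.4 ] w 0.0273 clk 8.0167
d [-0.0002  0.0001 -0.0063] rot [-0.     -0.0001  0.0002]
```

Emit:
play_rows(series=[[0,0,-0.003,0,0,0,1],[0,0,-0.002,0,0,0,1],[0,0,-0.001,0,0,0,1],[0,0,0,0,0,0,1]])

```text
clock: 8.35
tcp_pos: [0.5883, -0.0134, 0.0898]
ee_rot: [-0.0, 0.998, -0.059, 0.0]
ft_force: [-0.9, 0.6, -1.6]
width: 0.0277
```

```bash
python3 -c "
from h import *
go(.588,-.0135,.0885)"
```

```text
tcp [ 0.58826 -0.01339  0.08982] F [-0.9   0.62 -1.59] w 0.0277 clk 8.35
d [-0.0003 -0.0001 -0.0013] rot [-0.0001  0.0002  0.0001]
```

Emit:
play_rows(series=[[0,0,-0.001,0,0,0,1],[0,0,-0.0005,0,0,0,1],[0,0,0,0,0,0,1]])

```text
clock: 8.6
tcp_pos: [0.5885, -0.0134, 0.0885]
ee_rot: [-0.0, 0.998, -0.059, 0.0]
ft_force: [-0.5, 0.0, -0.9]
width: 0.0275
```

```bash
python3 -c "
from h import *
go(.588,-.0135,.0885)"
```

```text
tcp [ 0.58852 -0.01345  0.08853] F [-0.52  0.03 -0.87] w 0.0275 clk 8.6
d [-0.0005 -0.0001 -0.    ] rot [-0.      0.0008  0.    ]
```

Emit:
play_rows(series=[[0,0,0,0,0,0,0],[0,0,0,0,0,0,0],[0,0,0,0,0,0,0],[0,0,0,0,0,0,0],[0,0,0,0,0,0,0],[0,0,0,0,0,0,0],[0,0,0,0,0,0,0],[0,0,0,0,0,0,0]])

```text
clock: 9.27
tcp_pos: [0.59, -0.0137, 0.09]
ee_rot: [0.0, 0.998, -0.059, 0.002]
ft_force: [-0.2, -0.5, -0.1]
width: 0.0469
```

```bash
python3 -c "
from h import *
go(.588,-.0135,.135)"
```

```text
tcp [ 0.58995 -0.01372  0.09003] F [-0.24 -0.53 -0.13] w 0.0469 clk 9.2667
d [-0.002   0.0002  0.045 ] rot [0.0006 0.0045 0.    ]
```

Emit:
play_rows(series=[[0,0,0.012,0,0,0,0],[0,0,0.015,0,0,0,0],[0,0,0.016,0,0,0,0],[0,0,0,0,0,0,0]])

```text
clock: 9.6
tcp_pos: [0.5886, -0.0136, 0.133]
ee_rot: [0.0, 0.998, -0.059, 0.0]
ft_force: [-0.3, -0.3, 0.2]
width: 0.047
```

Run:
```python
from h import *
go(.588,-.0135,.135)
b=r.read_camera("scene"); cv2.imwrite("pics/scene5.png",b)
cv2.imwrite("pics/c5.png",np.clip(crop(b,285,155,70,75,8)*1.4,0,255).astype(np.uint8))
```

```text
tcp [ 0.58864 -0.01357  0.13301] F [-0.3  -0.35  0.2 ] w 0.047 clk 9.6
d [-0.0006  0.0001  0.002 ] rot [0.0001 0.0007 0.0001]
```

View pics/c5.png

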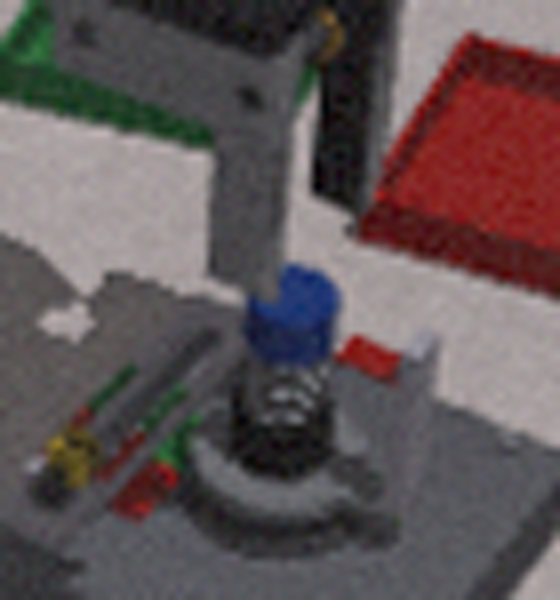

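The cartridge stands upright on the plate at crop (290,370), beside the pointer at (370,355). The rider has not moved. I'll shut the jaws above the cap.

Emit:
play_rows(series=[[-0.0005,0,0,0,0,0,1],[0,0,0,0,0,0,1],[0,0,0,0,0,0,1],[0,0,0,0,0,0,1],[0,0,0,0,0,0,1],[0,0,0,0,0,0,1],[0,0,0,0,0,0,1],[0,0,0,0,0,0,1],[0,0,0,0,0,0,1],[0,0,0,0,0,0,1],[0,0,-0.006,0,0,0,1],[0,0,-0.004,0,0,0,1],[0,0,0,0,0,0,1],[0,0,0,0,0,0,1]])

```text
clock: 10.82
tcp_pos: [0.5848, -0.0131, 0.1158]
ee_rot: [-0.0, 0.998, -0.059, -0.004]
ft_force: [-0.4, -0.2, 2.1]
width: 0.0004
```

```bash
python3 -c "
from h import *
go(.588,-.0135,.1164)
for i in range(3):
  r.read_camera('scene'); print(r.state()['ft_force'],r.state()['tcp_pos'])
"
```

```text
tcp [ 0.5848  -0.01315  0.11583] F [-0.37 -0.21  2.12] w 0.0004 clk 10.8167
d [ 0.0032 -0.0004  0.0006] rot [-0.0012 -0.0082  0.0002]
[0.38756246 0.16084795 0.98560915] [ 0.58480273 -0.01315978  0.11588563]
[-0.36067549 -0.2358521   1.71330866] [ 0.58482992 -0.01315722  0.1160161 ]
[-0.39538165  0.09220695  0.71735441] [ 0.58482949 -0.01317187  0.11607367]
```

Emit:
play_rows(series=[[0.0015,0,0.003,-0.001,-0.004,0,1],[0.002,0,0.001,0,-0.004,0,1],[0,0,0,0,0,0,1]])

```text
clock: 11.22
tcp_pos: [0.5883, -0.0131, 0.1203]
ee_rot: [-0.0, 0.998, -0.059, 0.0]
ft_force: [-0.3, -0.4, -0.3]
width: 0.0008
```

```bash
cat >> h.py <<'E'
def avg(n=6):
    F=[];Z=[]
    for i in range(n):
        r.read_camera('scene'); s=r.state(); F.append(s['ft_force'][2]); Z.append(s['tcp_pos'][2])
    print("Fz",np.mean(F).round(2),np.std(F).round(2),"z",np.round(Z,5))
    f,z=np.mean(F),Z[-1]; print("err to mark (mm, +above):",(z-(.105-.00065-.0005*f))*1e3)
E
python3 -c "
from h import *
go(.588,-.0135,.1164); avg()
"
```

```text
tcp [ 0.58833 -0.01315  0.12027] F [-0.27 -0.42 -0.25] w 0.0008 clk 11.2167
d [-0.0003 -0.0004 -0.0039] rot [-0.0001  0.      0.0002]
Fz 0.21 0.3 z [0.12022 0.12011 0.11999 0.11993 0.11988 0.11989]
err to mark (mm, +above): 15.641314421970531
```

Emit:
play_rows(series=[[0,0,-0.0015,0,0,0,1],[0,0,-0.0015,0,0,0,1],[0,0,-0.001,0,0,0,1],[0,0,-0.001,0,0,0,1]])

```text
clock: 11.85
tcp_pos: [0.5881, -0.0132, 0.1149]
ee_rot: [-0.0, 0.998, -0.059, -0.0]
ft_force: [-0.5, 0.2, 2.4]
width: 0.0006
```

```bash
python3 -c "
from h import *
go(.588,-.0135,.1164); avg()
"
```

```text
tcp [ 0.58812 -0.01316  0.11493] F [-0.53  0.19  2.35] w 0.0006 clk 11.85
d [-0.0001 -0.0003  0.0015] rot [-0.0001 -0.0004  0.0002]
Fz 2.73 0.26 z [0.11481 0.11492 0.11503 0.11505 0.11501 0.11502]
err to mark (mm, +above): 12.039244376900099
```

Emit:
play_rows(series=[[0,0,-0.001,0,0,0,1],[0,0,-0.001,0,0,0,1],[0,0,-0.001,0,0,0,1],[0,0,-0.001,0,0,0,1]])

```text
clock: 12.48
tcp_pos: [0.5882, -0.0131, 0.1117]
ee_rot: [-0.0, 0.998, -0.059, 0.0]
ft_force: [-0.3, -0.1, 3.9]
width: 0.0006
```

```bash
python3 -c "
from h import *
go(.588,-.0135,.1164); avg()
"
```

```text
tcp [ 0.58818 -0.01313  0.11171] F [-0.33 -0.1   3.94] w 0.0006 clk 12.4833
d [-0.0002 -0.0004  0.0047] rot [0.     0.0005 0.0002]
Fz 4.6 0.24 z [0.11155 0.11164 0.11168 0.11172 0.11169 0.11168]
err to mark (mm, +above): 9.627595507381542
```

Emit:
play_rows(series=[[0,0,-0.0012,0,0,0,1],[0,0,-0.0012,0,0,0,1],[0,0,-0.0012,0,0,0,1],[0,0,-0.0012,0,0,0,1],[0,0,-0.0012,0,0,0,1],[0,0,-0.001,0,0,0,1]])

```text
clock: 13.28
tcp_pos: [0.5883, -0.0131, 0.1062]
ee_rot: [0.0, 0.998, -0.059, 0.001]
ft_force: [-0.7, -0.3, 7.0]
width: 0.0005
```

```bash
python3 -c "
from h import *
go(.588,-.0135,.1164); avg()
"
```

```text
tcp [ 0.58831 -0.01314  0.10616] F [-0.7  -0.31  7.04] w 0.0005 clk 13.2833
d [-0.0003 -0.0004  0.0102] rot [0.0003 0.0016 0.    ]
Fz 7.54 0.58 z [0.10609 0.1062  0.10624 0.10627 0.10629 0.1063 ]
err to mark (mm, +above): 5.723410306164273
```

Emit:
play_rows(series=[[0,0,-0.0012,0,0,0,1],[0,0,-0.0012,0,0,0,1],[0,0,-0.0012,0,0,0,1],[0,0,-0.001,0,0,0,1],[0,0,-0.001,0,0,0,1]])

```text
clock: 14.0
tcp_pos: [0.5884, -0.0132, 0.1039]
ee_rot: [0.0, 0.998, -0.059, 0.002]
ft_force: [-1.3, -0.3, 8.4]
width: 0.0005
```

```bash
python3 -c "
from h import *
go(.588,-.0135,.1164); avg(8)
"
```

```text
tcp [ 0.58836 -0.01315  0.10395] F [-1.29 -0.26  8.4 ] w 0.0005 clk 14.0
d [-0.0004 -0.0003  0.0125] rot [ 0.0007  0.0036 -0.0001]
Fz 8.56 0.69 z [0.10393 0.10397 0.10402 0.10402 0.10402 0.10404 0.10405 0.10403]
err to mark (mm, +above): 3.9553235744601705
```

Emit:
play_rows(series=[[0,0,-0.002,0.001,0.002,0,1],[0,0,-0.002,0,0.001,0,1],[0,0,-0.002,0,0,0,1]])

```text
clock: 14.65
tcp_pos: [0.5884, -0.0132, 0.101]
ee_rot: [-0.0, 0.998, -0.059, 0.001]
ft_force: [-2.0, 0.4, 10.6]
width: 0.0006
```

```bash
python3 -c "
from h import *
go(.588,-.0135,.1164); avg(8)
"
```

```text
tcp [ 0.58845 -0.0132   0.10095] F [-1.99  0.45 10.62] w 0.0006 clk 14.65
d [-0.0004 -0.0003  0.0154] rot [ 0.0001  0.0023 -0.0002]
Fz 10.32 0.35 z [0.10078 0.10094 0.10098 0.10102 0.10103 0.10107 0.10108 0.10108]
err to mark (mm, +above): 1.8925951925440332
```

Emit:
play_rows(series=[[0,0,-0.002,0,0.002,0,1],[0,0,-0.002,0,0,0,1]])

```text
clock: 15.22
tcp_pos: [0.5885, -0.0132, 0.0996]
ee_rot: [0.0, 0.998, -0.059, 0.001]
ft_force: [-2.2, 0.5, 12.0]
width: 0.0008
```

```bash
python3 -c "
from h import *
go(.588,-.0135,.1164); avg(8)
"
```

```text
tcp [ 0.58849 -0.01318  0.09957] F [-2.2   0.45 11.97] w 0.0008 clk 15.2167
d [-0.0005 -0.0003  0.0168] rot [ 0.0004  0.0019 -0.0003]
Fz 11.45 0.44 z [0.09944 0.09952 0.09956 0.09958 0.09961 0.09963 0.09961 0.09963]
err to mark (mm, +above): 1.0067555411326228
```

Emit:
play_rows(series=[[0,0,-0.002,0,0.0015,0,1],[0,0,-0.0018,0,0,0,1]])

```text
clock: 15.78
tcp_pos: [0.5885, -0.0132, 0.0986]
ee_rot: [0.0, 0.998, -0.059, 0.001]
ft_force: [-3.9, -0.0, 12.4]
width: 0.0005
```

```bash
python3 -c "
from h import *
go(.588,-.0135,.1164); avg(10)
b=r.read_camera('scene'); a=r.read_camera('top'); cv2.imwrite('pics/scene6.png',b)
C=np.hstack([crop(b,295,175,50,60,10)[:600],crop(a,235,150,30,60,10)[:600]])
cv2.imwrite('pics/c6.png',np.clip(C*1.5,0,255).astype(np.uint8))
"
```

```text
tcp [ 0.58852 -0.01317  0.09856] F [-3.93 -0.   12.41] w 0.0005 clk 15.7833
d [-0.0005 -0.0003  0.0178] rot [ 0.0007  0.0019 -0.0005]
Fz 11.84 0.52 z [0.0985  0.09856 0.09861 0.09861 0.0986  0.0986  0.09861 0.09863 0.09861
 0.09861]
err to mark (mm, +above): 0.18126191034659178
```

View pics/c6.png

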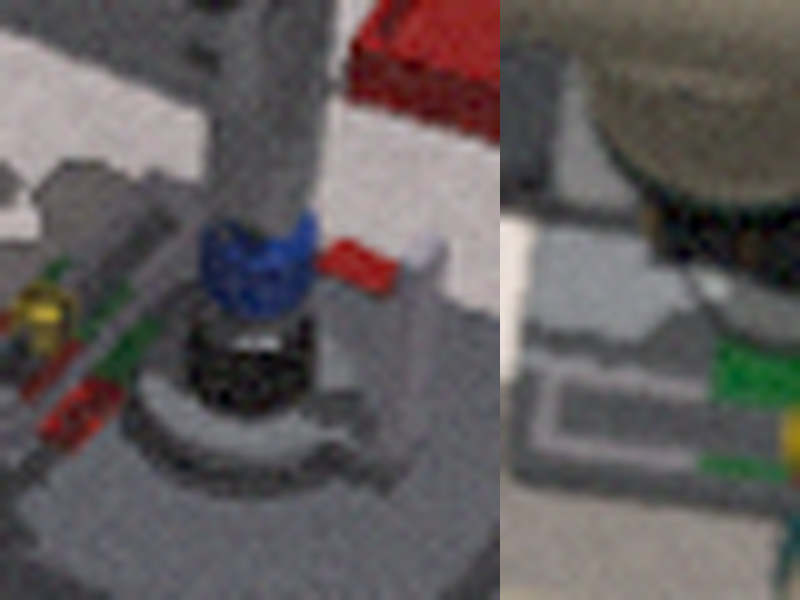

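```bash
python3 -c "
from h import *
avg(22)
"
```

```text
Fz 11.86 0.44 z [0.09857 0.09861 0.09864 0.09861 0.09864 0.09861 0.0986  0.09862 0.09862
 0.09864 0.09862 0.09862 0.09861 0.09863 0.09863 0.09861 0.0986  0.09862
 0.09863 0.09862 0.09861 0.09861]
err to mark (mm, +above): 0.1876179096728242
```

Emit:
play_rows(series=[[0,0,0.004,0,0,0,1],[0,0,0.006,0,0,0,1],[0,0,0.008,0,0,0,1],[0,0,0.01,0,0,0,1],[0,0,0.02,0,0,0,1],[0,0,0,0,0,0,1]])

```text
clock: 17.98
tcp_pos: [0.5884, -0.0132, 0.1485]
ee_rot: [0.0, 0.998, -0.059, 0.001]
ft_force: [0.6, -0.0, -0.3]
width: 0.0006
```

Run:
```python
from m2 import *
go(.588,-.0135,.15)
b=r.read_camera("scene");a_=r.read_camera("top"); cv2.imwrite("pics/scene7.png",b); cv2.imwrite("pics/top7.png",a_)
C=np.hstack([crop(b,285,185,48,50,12)[:600,:400],crop(a_,235,180,50,50,8)[:400].repeat(1,0).copy() if 0 else cv2.resize(a_[170:220,237:270],(396,600),interpolation=cv2.INTER_CUBIC)])
cv2.imwrite("pics/c7.png",np.clip(C*1.6,0,255).astype(np.uint8))
# rider position fit (initial & now)
def yel(im,x,y,w,h):
    hsv=cv2.cvtColor(im[y:y+h,x:x+w],cv2.COLOR_BGR2HSV); m=cv2.inRange(hsv,(20,120,70),(35,255,255)); c=np.argwhere(m)[:,::-1]+[x,y]; return c.mean(0),len(c)
for f0,n,box in (("scene0","scene",(285,195,30,30)),("scene7","scene",(285,195,30,30)),("top0","top",(240,185,50,20)),("top7","top",(240,185,50,20))):
    c,k=yel(cv2.imread(f"pics/{f0}.png"),*box); print(f0,c,k,plane(n,[c],.045).round(4))
```

```text
tcp [ 0.58836 -0.01319  0.14848] F [ 0.59 -0.05 -0.27] w 0.0006 clk 17.9833
d [-0.0004 -0.0003  0.0015] rot [ 0.0007  0.0016 -0.0004]
scene0 [293.71428571 210.35714286] 14 [[ 0.5277 -0.0326  0.045 ]]
scene7 [298.57142857 206.57142857] 7 [[ 0.5323 -0.0143  0.045 ]]
top0 [274.5        194.72727273] 22 [[ 0.5345 -0.0419  0.045 ]]
top7 [263.81818182 192.90909091] 11 [[ 0.5387 -0.0136  0.045 ]]
```

View pics/c7.png

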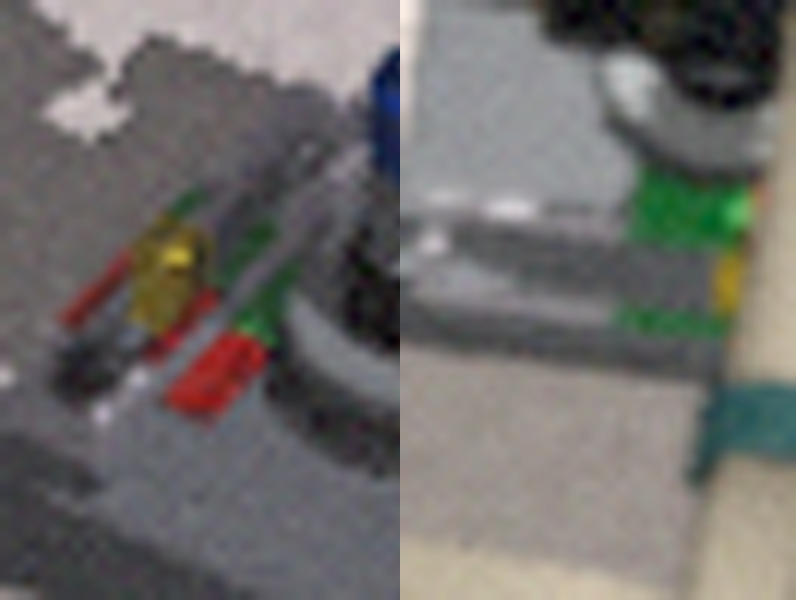

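Emit:
play_rows(series=[[0,0,0,0,0,0,0],[0,0,0,0,0,0,0],[0,0,0,0,0,0,0],[0,0,0,0,0,0,0],[0,0,0,0,0,0,0],[0,0,0,0,0,0,0],[0,0,0,0,0,0,0],[0,0,0,0,0,0,0],[0,0,0,0,0,0,0]])

```text
clock: 18.83
tcp_pos: [0.5826, -0.0125, 0.1389]
ee_rot: [-0.0, 0.998, -0.059, -0.008]
ft_force: [-0.2, 0.1, 0.2]
width: 0.0469
```

```bash
python3 -c "
from h import *
go(.588,-.0135,.09)"
```

```text
tcp [ 0.58261 -0.0125   0.13893] F [-0.2   0.14  0.24] w 0.0469 clk 18.8333
d [ 0.0054 -0.001  -0.0489] rot [-0.0016 -0.0149 -0.0003]
```

Emit:
play_rows(series=[[0.0055,-0.001,0,-0.001,-0.015,0,0],[0,0,-0.008,0,0,0,0],[0,0,-0.01,0,0,0,0],[0,0,-0.01,0,0,0,0],[0,0,-0.007,0,0,0,0]])

```text
clock: 19.25
tcp_pos: [0.59, -0.0138, 0.1028]
ee_rot: [-0.0, 0.998, -0.059, 0.003]
ft_force: [-0.8, 0.5, 0.2]
width: 0.0469
```

```bash
python3 -c "
from h import *
go(.588,-.0135,.09)"
```

```text
tcp [ 0.59003 -0.01377  0.1028 ] F [-0.8   0.53  0.18] w 0.0469 clk 19.25
d [-0.002   0.0003 -0.0128] rot [ 0.0001  0.0061 -0.0003]
```

Emit:
play_rows(series=[[-0.002,0,-0.006,0,0.006,0,0],[0,0,-0.004,0,0,0,0],[0,0,-0.001,0,0,0,0.5],[0,0,0,0,0,0,0.5]])

```text
clock: 19.58
tcp_pos: [0.5851, -0.0135, 0.0866]
ee_rot: [-0.0, 0.998, -0.059, -0.004]
ft_force: [0.1, 0.6, 0.1]
width: 0.0371
```

```bash
python3 -c "
from h import *
go(.588,-.0135,.09)"
```

```text
tcp [ 0.58515 -0.01345  0.08656] F [0.08 0.58 0.1 ] w 0.0371 clk 19.5833
d [ 0.0029 -0.      0.0034] rot [-0.0009 -0.0078 -0.0002]
```

Emit:
play_rows(series=[[0.003,0,0.003,-0.001,-0.008,0,0.6],[0,0,0,0,0,0,1],[0,0,0,0,0,0,1],[0,0,0,0,0,0,1],[0,0,0,0,0,0,1],[0,0,0,0,0,0,1],[0,0,0,0,0,0,1]])

```text
clock: 20.17
tcp_pos: [0.5888, -0.0133, 0.0906]
ee_rot: [0.0, 0.998, -0.059, 0.001]
ft_force: [1.3, 0.3, -1.3]
width: 0.0273
```

```bash
python3 -c "
from h import *
go(.588,-.0135,.15)"
```

```text
tcp [ 0.58881 -0.01333  0.09065] F [ 1.31  0.31 -1.32] w 0.0273 clk 20.1667
d [-0.0008 -0.0002  0.0594] rot [ 0.0002  0.0022 -0.0004]
```

Emit:
play_rows(series=[[0,0,0.003,0,0,0,1],[0,0,0.005,0,0,0,1],[0,0,0.008,0,0,0,1]])

```text
clock: 20.42
tcp_pos: [0.5874, -0.0132, 0.1059]
ee_rot: [-0.0, 0.998, -0.059, -0.001]
ft_force: [0.4, 0.1, -1.4]
width: 0.0275
```

```bash
python3 -c "
from h import *
go(.588,-.0135,.17)"
```

```text
tcp [ 0.58739 -0.0132   0.10594] F [ 0.45  0.09 -1.37] w 0.0275 clk 20.4167
d [ 0.0006 -0.0003  0.0641] rot [-0.0002 -0.0017 -0.0003]
```

Emit:
play_rows(series=[[0.0003,0,0.01,0,-0.001,0,1],[0,0,0.015,0,0,0,1],[0,0,0.02,0,0,0,1],[0,0,0.02,0,0,0,1],[0,0.01,0.01,0,0,0,1],[0,0.03,0,0,0,0,1],[0,0.03,0,0,0,0,1],[0,0.03,0,0,0,0,1],[0,0.03,0,0,0,0,1],[0,0.03,0,0,0,0,1],[0,0.03,0,0,0,0,1],[0,0,0,0,0,0,1]])

```text
clock: 21.42
tcp_pos: [0.592, 0.1821, 0.2022]
ee_rot: [-0.001, 0.998, -0.062, 0.011]
ft_force: [0.5, -0.0, -1.5]
width: 0.0272
```

Run:
```python
from h import *
go(.6024,.215,.15)
b=r.read_camera("scene");a_=r.read_camera("top"); cv2.imwrite("pics/scene8.png",b); cv2.imwrite("pics/top8.png",a_)
C=np.hstack([crop(b,280,190,33,50,12),cv2.resize(a_[180:216,235:290],(400,262),interpolation=cv2.INTER_CUBIC).repeat(1,0) if 0 else np.vstack([cv2.resize(a_[180:216,235:290],(404,264),interpolation=cv2.INTER_CUBIC),cv2.resize(a_[130:240,140:308],(404,264)),np.zeros((72,404,3),np.uint8)])])
cv2.imwrite("pics/c8.png",np.clip(C*1.5,0,255).astype(np.uint8))
def yel(im,x,y,w,h):
    hsv=cv2.cvtColor(im[y:y+h,x:x+w],cv2.COLOR_BGR2HSV); m=cv2.inRange(hsv,(20,120,70),(35,255,255)); c=np.argwhere(m)[:,::-1]+[x,y]; return c.mean(0),len(c)
for f0,n,box in (("scene8","scene",(285,195,30,30)),("top8","top",(240,185,50,20))):
    c,k=yel(cv2.imread(f"pics/{f0}.png"),*box); print(f0,c,k,plane(n,[c],.045).round(4))
# predicted line positions: tester pose
th=-.118; 
W=lambda x,y,z:[.5884+np.cos(th)*x-np.sin(th)*y,-.0125+np.sin(th)*x+np.cos(th)*y,z]
```

```text
tcp [0.59199 0.18209 0.20222] F [ 0.52 -0.05 -1.46] w 0.0272 clk 21.4167
d [ 0.0104  0.0329 -0.0522] rot [-0.0007  0.0214  0.0068]
scene8 [298.9375 205.0625] 16 [[ 0.5306 -0.0087  0.045 ]]
top8 [265.25925926 193.22222222] 27 [[ 0.538  -0.0174  0.045 ]]
```

View pics/c8.png

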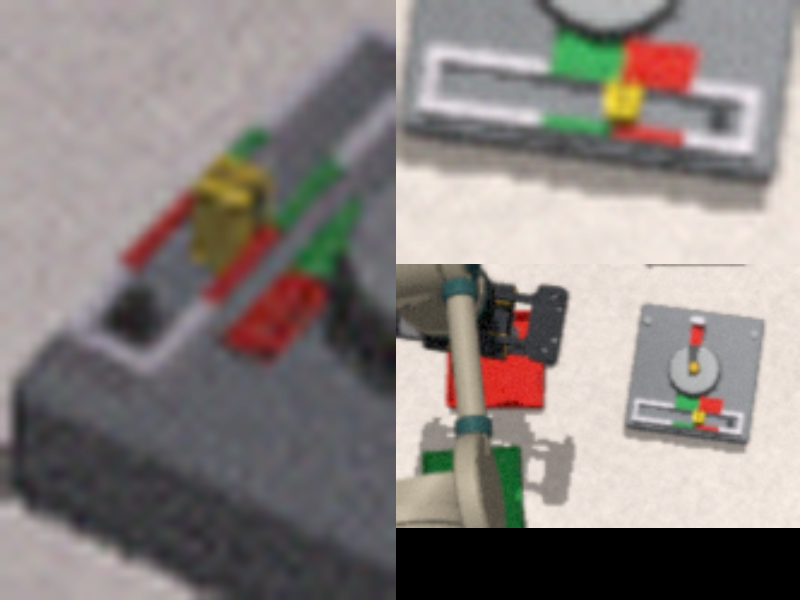

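Run:
```python
from h import *
def soft(f,x,y,w,h):
    im=cv2.imread(f"pics/{f}.png")[y:y+h,x:x+w].astype(float); s=np.clip(np.minimum(im[...,1],im[...,2])-im[...,0]-15,0,None)
    s[np.abs(im[...,1]-im[...,2])>.6*np.maximum(im[...,1],im[...,2])]=0
    Y,X=np.mgrid[y:y+h,x:x+w]; return np.array([(s*X).sum(),(s*Y).sum()])/s.sum(), s.sum()
for n,a,b,bx in (("scene","scene0","scene8",((286,203,14,14),(292,199,14,14))),("top","top0","top8",((269,190,11,10),(260,188,11,10)))):
    p,k=soft(a,*bx[0]);q,l=soft(b,*bx[1]); P=plane(n,[p,q],.048); print(n,p,q,k,l,np.linalg.norm(P[1]-P[0])*1e3,np.degrees(np.arctan2(*(P[1]-P[0])[:2])))
```

```text
scene [293.4778481  210.93037975] [298.51629073 206.29573935] 632.0 798.0 21.57840540977834 9.699632290273515
top [274.33261649 194.45878136] [265.32644178 192.99401523] 1395.0 1838.0 24.0338773051534 8.155278098189003
```

Top view: the rider's line is at c8 (623,102), just on the red side of the red/green boundary line at about x=617. Its travel measures 24.0 mm from the top camera and 21.6 mm from the scene camera, with about 24 mm expected from the force. All are under 26 mm, so the line is in the red part and the spring is tired. It goes to the red tray.

Emit:
play_rows(series=[[0.005,0.016,0,0,0.01,0.003,1],[0.005,0.016,0,0,0.011,0.003,1],[0,0,-0.02,0,0,0,1],[0,0,-0.025,0,0,0,1],[0,0,-0.025,0,0,0,1],[0,0,-0.015,0,0,0,1],[0,0,0,0,0,0,1]])

```text
clock: 22.1
tcp_pos: [0.6059, 0.2008, 0.1207]
ee_rot: [0.004, 0.998, -0.064, 0.005]
ft_force: [-0.2, 0.4, -1.9]
width: 0.028
```

```bash
python3 -c "
from h import *
go(.6024,.215,.041)"
```

```text
tcp [0.60585 0.20083 0.12073] F [-0.22  0.41 -1.86] w 0.028 clk 22.1
d [-0.0035  0.0142 -0.0797] rot [0.0087 0.0093 0.0097]
```

Emit:
play_rows(series=[[-0.0035,0.014,-0.01,0.009,0.009,0.01,1],[0,0.002,-0.015,0,0,0,1],[0,0.002,-0.015,0,0,0,1],[0,0.002,-0.012,0,0,0,1],[0,0,-0.008,0,0,0,1],[0,0,0,0,0,0,1]])

```text
clock: 22.6
tcp_pos: [0.6059, 0.2204, 0.0632]
ee_rot: [-0.002, 0.998, -0.061, 0.003]
ft_force: [-0.3, 0.8, -1.3]
width: 0.0274
```

```bash
python3 -c "
from h import *
go(.6024,.215,.041)"
```

```text
tcp [0.6059  0.22045 0.06317] F [-0.3   0.83 -1.29] w 0.0274 clk 22.6
d [-0.0035 -0.0054 -0.0222] rot [-0.0045  0.0065  0.0039]
```

Emit:
play_rows(series=[[-0.003,-0.003,-0.005,-0.0045,0.0065,0.004,1],[0,0,-0.006,0,0,0,1],[0,0,-0.004,0,0,0,1],[0,0,-0.002,0,0,0,1],[0,0,0,0,0,0,1]])

```text
clock: 23.02
tcp_pos: [0.6049, 0.2174, 0.0478]
ee_rot: [-0.001, 0.998, -0.059, 0.002]
ft_force: [-0.4, -0.3, -1.8]
width: 0.0275
```

```bash
python3 -c "
from h import *
go(.6024,.215,.041)"
```

```text
tcp [0.60487 0.21745 0.04781] F [-0.44 -0.29 -1.83] w 0.0275 clk 23.0167
d [-0.0025 -0.0024 -0.0068] rot [-0.0012  0.0043 -0.0001]
```

Emit:
play_rows(series=[[0,0,-0.003,-0.001,0.004,0,1],[0,0,-0.002,0,0,0,1],[0,0,-0.001,0,0,0,1],[0,0,0,0,0,0,1]])

```text
clock: 23.35
tcp_pos: [0.6056, 0.2176, 0.0421]
ee_rot: [-0.0, 0.998, -0.059, 0.001]
ft_force: [-0.3, -0.9, -1.0]
width: 0.0273
```

```bash
python3 -c "
from h import *
go(.6024,.215,.041)"
```

```text
tcp [0.60556 0.21757 0.04207] F [-0.32 -0.91 -1.  ] w 0.0273 clk 23.35
d [-0.0032 -0.0026 -0.0011] rot [-0.0005  0.0015  0.    ]
```

Emit:
play_rows(series=[[0,0,-0.001,0,0.0015,0,1],[0,0,-0.0007,0,0,0,1],[0,0,0,0,0,0,1]])

```text
clock: 23.6
tcp_pos: [0.6057, 0.2177, 0.0404]
ee_rot: [-0.0, 0.998, -0.059, 0.0]
ft_force: [0.1, 0.6, -1.3]
width: 0.0275
```

```bash
python3 -c "
from h import *
go(.6024,.215,.041)
for i in range(4): r.read_camera('scene'); print(r.state()['ft_force'][2])"
```

```text
tcp [0.60575 0.21767 0.04037] F [ 0.15  0.62 -1.31] w 0.0275 clk 23.6
d [-0.0033 -0.0027  0.0006] rot [-0.0007  0.0003 -0.0001]
-0.978026769133715
-0.827367133015041
-1.967836180338844
-0.3810843674985721
```

Emit:
play_rows(series=[[0,0,-0.0008,0,0,0,1],[0,0,0,0,0,0,1],[0,0,0,0,0,0,1]])

```text
clock: 24.05
tcp_pos: [0.6059, 0.2177, 0.0399]
ee_rot: [-0.0, 0.998, -0.059, 0.0]
ft_force: [0.6, -0.5, -0.8]
width: 0.0273
```

```bash
python3 -c "
from h import *
go(.6024,.215,.041); avg(6)"
```

```text
tcp [0.60593 0.21771 0.03987] F [ 0.64 -0.5  -0.84] w 0.0273 clk 24.05
d [-0.0035 -0.0027  0.0011] rot [-0.0008  0.0009 -0.    ]
Fz -1.35 0.77 z [0.03985 0.03984 0.03985 0.03985 0.03985 0.03985]
err to mark (mm, +above): -65.16857569174331
```

Emit:
play_rows(series=[[0,0,-0.001,0,0,0,1],[0,0,-0.0005,0,0,0,1],[0,0,0,0,0,0,1]])

```text
clock: 24.6
tcp_pos: [0.6062, 0.2177, 0.0394]
ee_rot: [-0.001, 0.998, -0.059, 0.001]
ft_force: [-0.7, 0.2, 1.1]
width: 0.0272
```

```bash
python3 -c "
from h import *
go(.6024,.215,.041); avg(6)"
```

```text
tcp [0.60618 0.21773 0.0394 ] F [-0.7   0.21  1.09] w 0.0272 clk 24.6
d [-0.0038 -0.0027  0.0016] rot [-0.0009  0.0017 -0.0001]
Fz 1.84 0.56 z [0.03934 0.03936 0.03936 0.03935 0.03931 0.03925]
err to mark (mm, +above): -64.17476743824406
```

Touching down (Fz rose from -1.35 to +1.8). I'll release.

Emit:
play_rows(series=[[0,0,0,0,0,0,0],[0,0,0,0,0,0,0],[0,0,0,0,0,0,0],[0,0,0,0,0,0,0],[0,0,0,0,0,0,0],[0,0,0,0,0,0,0],[0,0,0,0,0,0,0]])

```text
clock: 25.48
tcp_pos: [0.6066, 0.2179, 0.0382]
ee_rot: [-0.001, 0.998, -0.059, 0.001]
ft_force: [-0.3, 0.1, -0.6]
width: 0.0471
```

```bash
python3 -c "
from h import *
go(.6024,.215,.041)"
```

```text
tcp [0.6066  0.21793 0.03819] F [-0.29  0.12 -0.62] w 0.0471 clk 25.4833
d [-0.0042 -0.0029  0.0028] rot [-0.0012  0.0021 -0.0001]
```

Emit:
play_rows(series=[[0,0,0.005,0,0,0,0],[0,0,0.01,0,0,0,0],[0,0,0.02,0,0,0,0],[0,0,0.03,0,0,0,0],[0,0,0.035,0,0,0,0],[0,0,0.035,0,0,0,0],[-0.03,0,0.02,0,0,0,0],[-0.035,0,0,0,0,0,0],[-0.035,0,0,0,0,0,0],[-0.035,0,0,0,0,0,0],[-0.035,0,0,0,0,0,0],[0,0,0,0,0,0,0]])

```text
clock: 26.48
tcp_pos: [0.4313, 0.2168, 0.2087]
ee_rot: [-0.003, 0.998, -0.06, 0.005]
ft_force: [-0.2, -0.3, -0.9]
width: 0.0467
```

Run:
```python
from h import *
go(.6,.2,.2)
b=r.read_camera("scene");a=r.read_camera("top")
C=np.hstack([crop(b,270,140,140,150,3),crop(a,145,90,120,150,3)])
cv2.imwrite("pics/c9.png",np.clip(C*1.5,0,255).astype(np.uint8))
```

```text
tcp [0.43134 0.21675 0.20866] F [-0.19 -0.28 -0.91] w 0.0467 clk 26.4833
d [ 0.1687 -0.0168 -0.0087] rot [-0.0046  0.0111  0.0029]
```

View pics/c9.png

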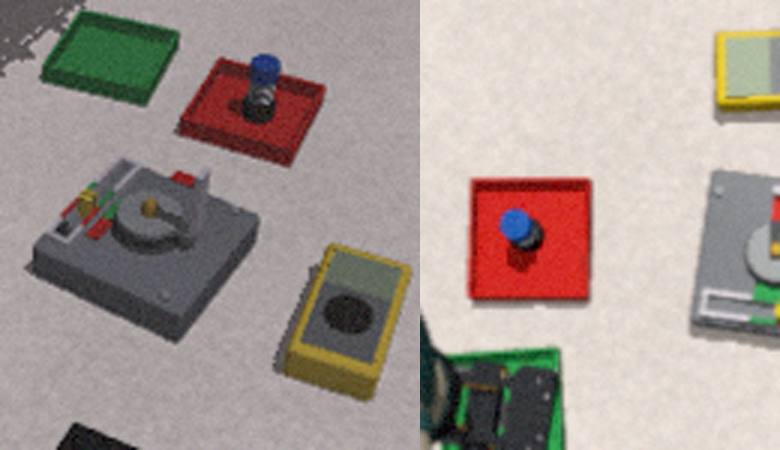

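The cartridge stands upright in the red tray (scene crop (262,90), top crop (520,230)). The gripper is clear and the bystanders are undisturbed.

```bash
python3 -c "
from rig import r
print(r.job_done())"
```

```text
the job is handed in; nothing more can be done
None
```

I tested the small spring cartridge on the far tester, judged it tired, and left it standing upright in the red tray. I handed the job in at about 27 s of the 62 s allowed.

- **Pressing:** I seated the cartridge over the spigot, let go, and pressed the cap with the shut fingers. The cap top came to about 0.1–0.2 mm above the pointer, worked out from tool height and measured force, and I held it there for about 1.7 s. The force was about 11.8 N, or roughly 13 N on the plate with the cartridge's own weight.
- **Reading:** The rider ended in the red part. Its travel measured 24.0 mm with the top camera and 21.6 mm with the scene camera, against about 24 mm expected from the force. The two cameras disagree by 2.4 mm and the top-camera reading is only 2 mm short of the boundary at 26 mm. Every estimate except one partly hidden view (about 28 mm) falls in the red, as does the close-up view.
- **Side force:** While I held the cap down, a sideways force of about 4 N showed up on the tool.
- **Last check:** The final pictures show the cartridge upright in the red tray with the gripper clear. The meter has not moved, and the arm never went near the phone or screwdriver. The phone is only partly in those last pictures and the screwdriver is not in them.

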